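# Slide the grease tray home under the table grill and bolt it

## Task

The table grill's grey grease tray lies pulled out on the worktop in front of it. Using the fingertips only to push, slide the small bolt beside the tray opening fully back, push the tray flat along the worktop in under the low grill until it is fully home, then slide the bolt fully shut across the tray's front. Never lift or tip the tray, and leave the things standing round about where they are.

Things in the scene. Friction and masses are not known exactly. Their poses are not given: they have to be found in the camera images.
- grill: Black electric table grill, ribbed plate, fixed: a low bridge. Origin on the worktop, mid-opening, 100 mm behind the front face; x points into the grill (the way the tray goes in), y left. Housing x = -100 to +86, y = -175 to +135, top 42 mm up, plate rims and dial to 56 mm; grip ledges stand 12 mm out at each end.
- opening (a point): Middle of the tray opening in the grill's front face, 10 mm above the worktop. The opening is 216 mm wide, flared to about 228 mm over its first 17 mm, and 20 mm high from the worktop to the housing's underside. It has no floor of its own: the tray slides on the worktop.
- home (a point): Where the tray's origin lies when home: on the worktop, 46 mm behind the grill's front face, mid-opening, axes as the grill's. A fixed stop inside ends the travel here (side play 5 mm each way); the tray's front rim is then 3 to 4 mm proud of the grill's front face.
- tray: Loose grey open grease tray, 100 (x) by 208 (y, long side) by 16 mm high, 0.11 to 0.22 kg; floor 5 mm, rims 3 mm thick, inside 92 by 200 mm. Origin mid-underside, z up. Starts flat in front of the grill, up to 0.3 rad askew and off to a side; goes in +x side first. Slides easily (about 1 N), no catch. Rims can be pushed from outside, or from inside with the tips in the tray.
- tray_front (a point): Middle of the top edge of the tray's front rim (-x side, toward the robot), 50 mm from the tray's origin, 16 mm up. Round the work: a loaded dish rack, 120 mm high and more, on the left from world y = +0.10 m on, and a tall fridge on the right from y = -0.385 m on; keep the gripper clear of both.
- bolt (a joint): Steel slide bolt on the grill's front, right of the opening; m: 0 = fully back (tip 6 mm right of the opening), 0.034 = fully shut (tip 28 mm across the opening). Positive along the grill's +y. Stays where left, takes about 2 N, firm stops. Its 10 mm bar, 6 to 16 mm up, shuts 2 mm in front of the rim of a tray that is home, not on one left out. Starts more than half shut.
- bolt_knob (a point): Centre of the black 15 mm ball on the bolt's upright 8 mm pin; pin from 15 mm up, ball centre 49 mm up. 28 mm in front of the grill's front face; moves with the bolt: grill y = -130 mm fully back, -96 fully shut. Push pin or ball sideways. The bolt's guides (16 mm out from the face, 22 mm high) leave 8 mm between them and the pin.
- tin: Low tin 75 mm across, 58 mm high, loose bystander at the right; origin in the middle of its underside.
- jar: Spice jar with yellow cap, 45 mm across, 100 mm high, loose bystander at the left front; origin in the middle of its underside.
- lemon: Lemon, 78 x 55 x 56 mm, loose bystander at the left front; origin at its underside.
- cup: Striped mug with handle, 86 x 120 x 90 mm, loose bystander at the left front; origin in the middle of its underside.
- clip: Green bag clip lying flat, 56 x 94 x 8 mm, loose bystander at the front edge of the worktop, on the left; origin in the middle of its underside.

How it is judged:
On the way, in this order (a step that is already met when the one before it is completed fails the run):
1. the bolt is slid fully back while the tray is still outside (value of joint bolt below 0.006 m and x of tray in the frame of grill below -0.12 m), for 0.1 s.
2. the tray is fully home under the grill (x of tray in the frame of grill above -0.0595 m and y of tray in the frame of grill between -0.012 and 0.012 m and angle between the y axis of tray and the y axis of grill, either way round below 0.06 rad and height (world z) of tray below 0.003 m), for 0.2 s.
At the end, for the whole second after the job is handed in: The tray lies flat on the worktop under the grill within 5.5 mm of its stop, square within 0.06 rad and within 12 mm of the middle, at rest, and the bolt is shut to at least 29 of its 34 mm in front of it (all of step 2 and value of joint bolt above 0.029 m and linear speed of tray below 0.01 m/s); the robot touches nothing.
It fails at once if the tray is lifted more than 10 mm or tipped more than 0.12 rad (height (world z) of tray above 0.01 m or angle between tray's own z axis and vertical above 0.12 rad).
It fails at once if the tin, spice jar, lemon, mug or bag clip is shifted more than 20 mm (distance of any of tin, jar, lemon, cup, clip from where it was at the start of the episode above 0.02 m).
It also fails if it takes over 72 s, if anything falls off the work surface, if the arm or the gripper's body presses on something with over 40 N, if the wrist force passes 120 N, or if a joint passes its speed limit or range.

## Robot

A 7-joint arm with a two-finger parallel gripper is mounted at the origin on a cart in front of the work surface, level with it; the furniture and walls round the work are solid. World frame = base frame: x ahead of the robot, y to its left, z up, the work surface at z = 0. Lengths are in m, angles in rad, forces in N, time in s.
With the tool pointing down it reaches from about 0.425 to 0.95 m from the base axis. Payload 4.7 kg.
Tool frame: the origin (TCP) lies on the centre line of the jaws, within the pads' length; the fingertips stand 25 mm ahead of it and the grasp point (between the pads) lies 6 mm ahead of it; z points along the fingers, y is the line along which they close (so a half turn about z gives the same grasp; the last joint's range is limited). The gripper opens to 85 mm and grips with 20 to 120 N. Pads are 22 mm wide; open, the fingers measure 114 mm over their backs; the gripper's body (76 mm by 85 mm) begins 54 mm behind the grasp point. The pads swing forward as they close: fully open they stand 13 mm farther back than shut.
Start: joints at [-1.278, 0.469, -0.049, 1.532, 0.024, 1.141, -0.082], TCP at [0.213, 0.64, 0.256] pointing down, gripper open.
Joint ranges: [-2.59, 2.59], [-0.33, 1.99], [-1.39, 1.29], [0.1, 2.45], [-1.04, 4.18], [0.21, 1.99], [-2.66, 2.66]. Speed limits (rad/s): [2.57, 2.57, 3.14, 3.14, 3.14, 3.14, 3.14].

## Interface

Orientations are given as a unit quaternion [x, y, z, w].
In Python, from station import * gives the robot as it stands.
- The arm moves only by the tool jog_arm, never from a script. Its argument "commands" is a list of rows, each a list of 7 numbers: the closure in counts, from 0 (fully open) to 255 (shut), then the shift along the world's x, y, z in cm, then the turn, a rotation vector about the world's x, y, z in rad. In form: [[grip, dx, dy, dz, wx, wy, wz], ...]. A call has 1 to 12 rows; each row shifts and turns the commanded pose from where the row before left it; what a row does not reach is not made up. A row lasts 1/12 s, in which the tool goes at most 41.7 mm and 7.16 degrees, less where a joint would pass 70% of its speed; a pose out of reach is approached as far as the arm can. A call with a gripper value outside its range is refused whole. The fingers move at their own pace and stop on an object; "squeeze" is the grip in N (left out, the last holds). Time passes only in rows, so rows that do not move let the fingers close. It gives the time, the measured TCP pose, the force, the opening and the grip force at its end, in the units of the state.
- get_state(): the state, without advancing time (a new reading comes with each control period).
- snapshot(name): name is "side" or "top"; returns (picture, depth): 400x640x3 uint8, red, green, blue; 400x640 float32, m along the optical axis (not along the pixel's ray), 0 where there is no reading.
- camera_info(name): a dict with "K" (3x3 intrinsics, pixels), "origin" and "rotation" of the camera in the world. Camera axes: x right, y down, z forward; pixel columns grow to the right and rows downward; lengths in m; the calibration is good to about 2 mm. A picture is of the moment at which its call begins. camera_info takes no time and is no camera call.
- job_done(): hands the job in; it is judged then, once.
The state is a dict: "t": time; "qpos": joint angles; "dq": joint speeds; "joint_torque": joint torques, N m; "eef_pos": TCP position; "eef_rot": TCP orientation; "force": force on the tool from outside, world axes, zero at the start; "torque": the same for the moment, N m; "finger_gap": opening from 0.0 (shut) to 1.0 (fully open); "grasp_force": force on a finger pad.
Only numpy, scipy, OpenCV 4.12 (cv2) and the standard library are available. Lean on these libraries where they do the work, as an engineer would, in place of code of your own. Each camera call takes 0.05 s, during which the arm holds its last target. There are 200 camera calls.

## Working session

There is one attempt and no reset: what is moved stays moved. The work goes in short steps, Python scripts to look and compute and a tool call to move; the robot and the scene stay as the last step left them, time stands still between calls to the robot, and variables do not carry over. Pictures are saved under pics/ and viewed, at most 10 in all, crops included, and the job is handed in when it is done.

Besides the shell and the picture viewer there is one more tool, called after "Call:" in YAML: its name, and indented under it one key for each argument. jog_arm: Moves the arm, as the interface text tells. Its arguments: {"type":"object","properties":{"commands":{"type":"array"},"squeeze":{"type":"number"}},"required":["commands"]}

```bash
mkdir -p pics
cat > h.py <<'E'
from station import *
import numpy as np, cv2
def save(n,img): cv2.imwrite('pics/'+n+'.png',img[:,:,::-1])
def world(name,d):
    c=camera_info(name);K=np.array(c["K"]);R=np.array(c["rotation"]);o=np.array(c["origin"])
    v,u=np.mgrid[0:400,0:640]
    r=np.stack([(u-K[0,2])/K[0,0],(v-K[1,2])/K[1,1],np.ones_like(u)],-1)
    return (r*d[...,None])@R.T+o
def ray(name,u,v,z):
    c=camera_info(name);K=np.array(c["K"]);R=np.array(c["rotation"]);o=np.array(c["origin"])
    r=R@np.array([(u-K[0,2])/K[0,0],(v-K[1,2])/K[1,1],1]);return o+r*(z-o[2])/r[2]
E
python3 - <<'E'
from h import *
print(get_state())
for n in("top","side"):
    p,d=snapshot(n);save(n+"0",p);np.savez('s_'+n,p=p,d=d);print(camera_info(n))
E
```

```text
{'t': 0.0, 'qpos': array([-1.2778624 ,  0.46945614, -0.04856749,  1.533701  ,  0.02412534,
        1.14101739, -0.08226689]), 'dq': array([ 0.00014047, -0.00097801, -0.00031829, -0.00167943, -0.00120498,
        0.00173028,  0.00042059]), 'joint_torque': array([ 2.66895922e-04, -5.10302603e+01, -4.65182390e-02, -2.37704104e+01,
        1.06433328e-02,  7.62377225e-03,  6.29033892e-06]), 'eef_pos': array([0.21334559, 0.63982437, 0.2552484 ]), 'eef_rot': array([ 1.60198151e-01,  9.87084372e-01, -9.92202006e-04, -1.05388151e-04]), 'force': array([0.69516342, 0.08829899, 0.58396254]), 'torque': array([-0.04152579, -0.01843739,  0.01677725]), 'grasp_force': 0.0, 'finger_gap': 1.002999231407536}
{'K': array([[421.69323588,   0.        , 315.21415649],
       [  0.        , 421.69323588, 199.5838488 ],
       [  0.        ,   0.        ,   1.        ]]), 'origin': array([0.39134637, 0.10929556, 1.27244536]), 'rotation': array([-0.70385623,  0.7070774 , -0.04195724,  0.05354942])}
{'K': array([[520.59832404,   0.        , 321.70014335],
       [  0.        , 520.59832404, 196.64770395],
       [  0.        ,   0.        ,   1.        ]]), 'origin': array([-0.64902721,  1.17604394,  0.94234314]), 'rotation': array([-0.3600429 ,  0.7789367 , -0.46782672,  0.21157714])}
```

```bash
sed -i 's/^import numpy.*/import numpy as np, cv2\nfrom scipy.spatial.transform import Rotation as Ro/; s/np.array(c\["rotation"\])/Ro.from_quat(c["rotation"]).as_matrix()/' h.py; ls pics
```

```text
side0.png
top0.png
```

View pics/top0.png

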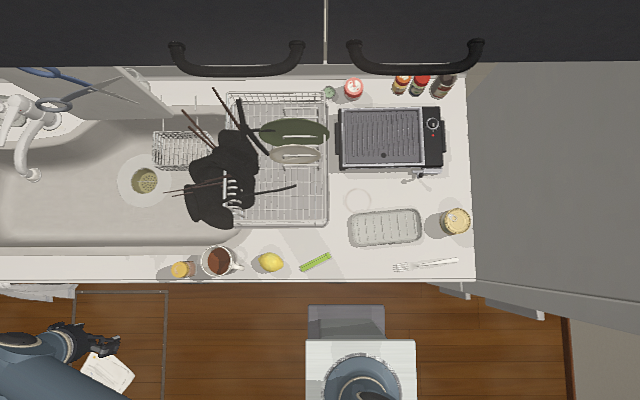

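View pics/side0.png

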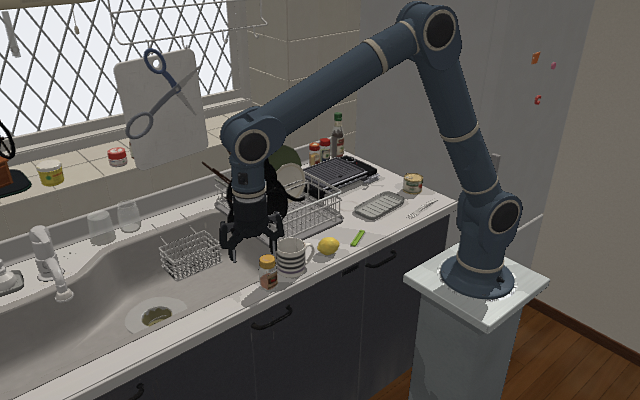

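The top view shows the grill at about (390,137), the tray at about (386,228) and slightly askew, the tin at (456,221) and the bolt near (415,178). In the side view the arm is clear of the grill area. Next I'll zoom in and measure.

Run:
```python
from h import *
s=np.load('s_top.npz');p,d=s['p'],s['d'];W=world('top',d)
c=p[90:280,325:485];save('top_crop',cv2.resize(c,(640,760))[:600] if 0 else cv2.resize(c,None,fx=3.15,fy=3.15,interpolation=cv2.INTER_CUBIC))
for u,v in[(386,228),(456,221),(360,195),(440,190),(390,137),(415,178),(420,180),(380,210)]:print(u,v,W[v,u].round(4))
# pixels of knob ball by height in front of grill
R=W[165:200,395:450]; m=(R[...,2]>.03)&(R[...,2]<.07)
vv,uu=np.nonzero(m)
for a,b in zip(vv,uu):
    if a+165>=174: print(b+395,a+165,R[a,b].round(4),p[a+165,b+395])
# tray rim points
R=W[200:255,335:435]; m=(R[...,2]>.010)&(R[...,2]<.022)
print(m.sum()); pts=R[m][:,:2].astype(np.float32)
print(cv2.minAreaRect(pts*1000), cv2.boxPoints(cv2.minAreaRect(pts*1000)))
# grill
R=W[95:185,330:450]; m=(R[...,2]>.03)&(R[...,2]<.075);pts=R[m][:,:2].astype(np.float32)
lab=m.astype(np.uint8);n,l,st,ce=cv2.connectedComponentsWithStats(lab);print(st)
k=1+np.argmax(st[1:,4]);q=R[l==k][:,:2].astype(np.float32)*1000
print(cv2.minAreaRect(q),cv2.boxPoints(cv2.minAreaRect(q)))
```

```text
386 228 [ 0.4769 -0.0828  0.0005]
456 221 [ 0.4929 -0.2777  0.0498]
360 195 [ 0.5773 -0.0062  0.0034]
440 190 [ 0.5915 -0.2492  0.0012]
390 137 [ 0.7437 -0.0938  0.0524]
415 178 [ 0.6302 -0.1763 -0.0051]
420 180 [ 0.6226 -0.1897  0.0019]
380 210 [ 0.5317 -0.0663 -0.0013]
419 174 [ 0.6313 -0.1755  0.0527] [39 37 36]
420 174 [ 0.6311 -0.1783  0.0534] [54 52 51]
421 174 [ 0.6313 -0.1815  0.0522] [60 57 57]
422 174 [ 0.6303 -0.1832  0.0571] [74 72 71]
423 174 [ 0.6314 -0.1875  0.0514] [91 88 85]
419 175 [ 0.6291 -0.1764  0.0485] [38 35 33]
420 175 [ 0.6281 -0.1781  0.0534] [53 51 51]
421 175 [ 0.6276 -0.1804  0.0562] [60 57 55]
422 175 [ 0.6287 -0.1847  0.0502] [65 62 60]
423 175 [ 0.6288 -0.1878  0.0497] [107 103  98]
418 176 [ 0.6288 -0.1766  0.0344] [96 93 94]
419 176 [ 0.6257 -0.1757  0.0508] [32 28 27]
420 176 [ 0.6257 -0.1787  0.0504] [36 33 32]
421 176 [ 0.6251 -0.181   0.0533] [34 32 32]
422 176 [ 0.6249 -0.1836  0.0546] [107 103  99]
419 177 [ 0.6256 -0.1792  0.0353] [74 71 70]
420 177 [ 0.6226 -0.1785  0.0511] [68 64 61]
421 177 [ 0.6239 -0.1831  0.044 ] [84 80 77]
250
((480.4270935058594, -82.71981811523438), (99.3294677734375, 207.69094848632812), 4.868794918060303) [[ 422.12775    16.535688]
 [ 439.75537  -190.40584 ]
 [ 538.72644  -181.97533 ]
 [ 521.0988     24.966202]]
[[   0    0  120   90 4248]
 [  18    0   12    3   23]
 [ 106    0    9    2   11]
 [   5   11  112   63 6496]
 [  88   78    6    5   22]]
((748.55029296875, -96.84251403808594), (188.4699249267578, 333.4988708496094), 0.6475117802619934) [[ 652.4369    68.83132]
 [ 656.2058  -264.64624]
 [ 844.6637  -262.51636]
 [ 840.8948    70.96121]]
```

View pics/top_crop.png

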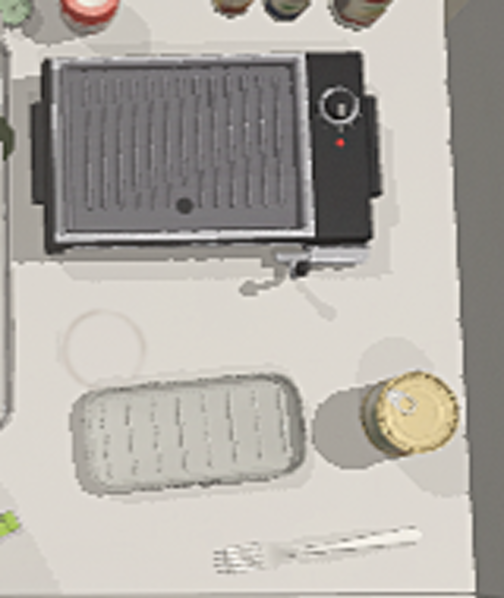

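In the crop, the grill's front edge is straight at crop row ~243, the knob is at (299,267), and the tray is tilted about 0.09 rad. The sizes agree with the brief: tray 99x208, grill 188x333, ball top at 0.056.
- **Grill:** origin about (0.7555, -0.077), yaw about 0.011.
- **Knob:** about (0.628, -0.181).
- **Tray:** about (0.480, -0.083).

Before moving I'll check the heights along the route.

Run:
```python
from h import *
s=np.load('s_top.npz');W=world('top',s['d'])
for x0 in(.25,.35,.45,.55):
  print(x0,[round(float(W[...,2][(W[...,0]>x0)&(W[...,0]<x0+.1)&(W[...,1]>y)&(W[...,1]<y+.1)&(W[...,2]<.8)].max(initial=-9)),3) for y in np.arange(-.1,.7,.1)])
```

```text
0.25 [0.006, 0.007, 0.009, 0.007, 0.092, 0.107, 0.106, 0.585]
0.35 [0.02, 0.019, 0.014, 0.06, 0.093, 0.104, 0.106, 0.009]
0.45 [0.021, 0.126, 0.129, 0.147, 0.214, 0.206, -0.156, -0.152]
0.55 [0.007, 0.025, 0.13, 0.235, 0.247, 0.29, 0.22, -0.168]
```

Call:
jog_arm:
  commands:
    - [0,2,-1,3,0,0,0.11]
    - [0,3,-2,2,0,0,0.11]
    - [0,3,-2.5,1,0,0,0.11]
    - [255,3,-2.5,0,0,0,0]
    - [255,2.5,-3,0,0,0,0]
    - [255,2.5,-3,0,0,0,0]
    - [255,2.5,-3,0,0,0,0]
    - [255,2,-3.3,0,0,0,0]
    - [255,2,-3.3,0,0,0,0]
    - [255,1,-3.8,0,0,0,0]
    - [255,1,-3.8,0,0,0,0]
    - [255,1,-3.8,0,0,0,0]

```text
t: 1.1
eef_pos: [0.4686, 0.2882, 0.3159]
eef_rot: [-0.004, 1.0, -0.0, -0.0]
force: [0.1, 0.5, -0.6]
finger_gap: -0.002
grasp_force: 0.0
```

Call:
jog_arm:
  commands:
    - [255,0,-4,0,0,0,0.005]
    - [255,0,-4,0,0,0,0]
    - [255,0,-4,0,0,0,0]
    - [255,0,-4,0,0,0,0]
    - [255,0,-4,0,0,0,0]
    - [255,0,-4,0,0,0,0]
    - [255,0,-4,0,0,0,0]
    - [255,2,-3.5,0,0,0,0]
    - [255,2,-3.3,0,0,0,0]
    - [255,3,-2.5,0,0,0,0]
    - [255,3,-2.5,0,0,0,0]
    - [255,3,-1,-1,0,0,0]

```text
t: 2.1
eef_pos: [0.5998, -0.1228, 0.3081]
eef_rot: [-0.004, 1.0, -0.001, 0.002]
force: [0.3, -0.0, 0.5]
finger_gap: -0.001
grasp_force: 0.0
```

Call:
jog_arm:
  commands:
    - [255,3,0,-3,0,0,0]
    - [255,0,0,-4,0,0,0]
    - [255,0,0,-4,0,0,0]
    - [255,0,0,-4,0,0,0]
    - [255,0,0,-3.5,0,0,0]
    - [255,0,0,-3,0,0,0]
    - [255,0,0,0,0,0,0]

```text
t: 2.68
eef_pos: [0.623, -0.1164, 0.0849]
eef_rot: [-0.007, 1.0, 0.001, -0.007]
force: [-1.5, 0.5, -0.0]
finger_gap: 0.003
grasp_force: 0.0
```

Call:
jog_arm:
  commands:
    - [255,0.3,0,-1.5,0,0,0]
    - [255,0,0,-1.3,0,0,0]
    - [255,0,0,0,0,0,0]
    - [255,0,0,0,0,0,0]

```text
t: 3.02
eef_pos: [0.6313, -0.1177, 0.0644]
eef_rot: [-0.007, 1.0, 0.0, 0.0]
force: [-0.5, -1.3, 0.5]
finger_gap: 0.002
grasp_force: 0.0
```

Run:
```python
from h import *
s,d=snapshot('side');c=s[150:230,330:430];save('side1',cv2.resize(c,None,fx=7,fy=7,interpolation=cv2.INTER_CUBIC))
st=get_state();print(st['eef_pos'],st['eef_rot'],st['force'])
```

```text
[ 0.63169469 -0.11777769  0.06500609] [-6.61546824e-03  9.99977676e-01 -7.64821388e-05  9.36414520e-04] [0.10102827 0.6748535  0.42245756]
```

View pics/side1.png

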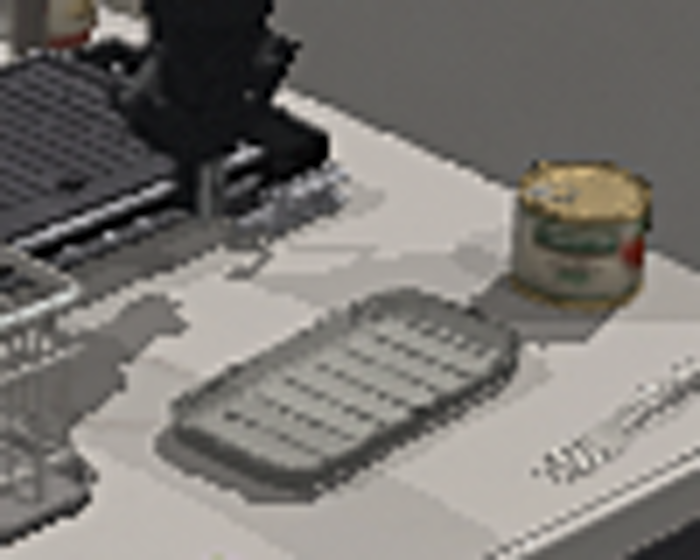

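The tips sit just in front of the grill, left of the knob and clear of the tray. Next I'll push the bolt back.

Call:
jog_arm:
  commands:
    - [255,-0.3,-1,-1,0,0,0]
    - [255,0,-1,0,0,0,0]
    - [255,0,-1,0,0,0,0]
    - [255,0,-0.5,0,0,0,0]
    - [255,0,-0.5,0,0,0,0]
    - [255,0,-0.5,0,0,0,0]
    - [255,0,-0.5,0,0,0,0]
    - [255,0,0,0,0,0,0]

```text
t: 3.73
eef_pos: [0.628, -0.1686, 0.0541]
eef_rot: [-0.006, 1.0, -0.0, 0.0]
force: [-0.2, 0.1, -0.3]
finger_gap: 0.001
grasp_force: 0.1
```

Call:
jog_arm:
  commands:
    - [255,0,-0.5,0,0,0,0]
    - [255,0,-0.5,0,0,0,0]
    - [255,0,-0.3,0,0,0,0]
    - [255,0,0,0,0,0,0]

```text
t: 4.07
eef_pos: [0.6282, -0.1817, 0.054]
eef_rot: [-0.006, 1.0, -0.0, 0.0]
force: [0.3, 0.2, -0.4]
finger_gap: -0.001
grasp_force: 0.1
```

Call:
jog_arm:
  commands:
    - [255,0,-0.3,0,0,0,0]
    - [255,0,-0.3,0,0,0,0]
    - [255,0,-0.2,0,0,0,0]

```text
t: 4.32
eef_pos: [0.6281, -0.1884, 0.0539]
eef_rot: [-0.007, 1.0, 0.0, 0.0]
force: [1.7, 5.8, 1.2]
finger_gap: -0.001
grasp_force: 3.3
```

Run:
```python
from h import *
st=get_state();print(st['eef_pos'],st['force'])
p,d=snapshot('top');W=world('top',d)
s,d2=snapshot('side');a=cv2.resize(p[150:200,390:450],None,fx=8,fy=8,interpolation=cv2.INTER_CUBIC);b=cv2.resize(s[155:205,340:400],None,fx=8,fy=8,interpolation=cv2.INTER_CUBIC)
save('v2',np.vstack([a,b])[:,:][::1][:800] if 0 else cv2.resize(np.hstack([a,b]),(800,333)))
```

```text
[ 0.6280893  -0.18839786  0.05388791] [1.7042109  5.80062047 1.23207568]
```

View pics/v2.png

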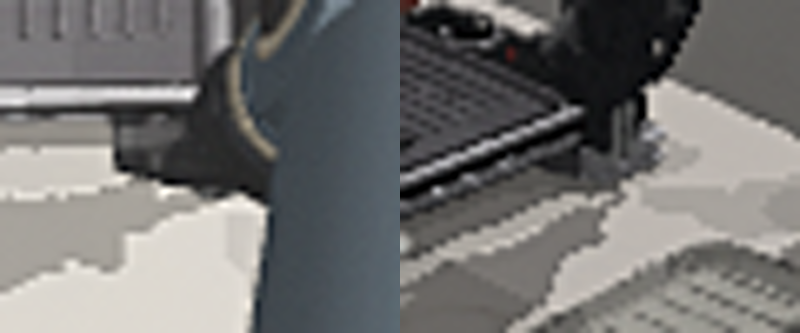

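The arm hides the knob in both views. The force is rising at about the predicted end stop, so I'll press a little further to confirm.

Call:
jog_arm:
  commands:
    - [255,0,-0.3,0,0,0,0]
    - [255,0,-0.2,0,0,0,0]
    - [255,0,0,0,0,0,0]

```text
t: 4.67
eef_pos: [0.6282, -0.1887, 0.0538]
eef_rot: [-0.008, 1.0, 0.003, -0.001]
force: [-0.8, 9.6, 3.9]
finger_gap: -0.0
grasp_force: 5.1
```

The bolt is firmly at its stop at the predicted place. I'll retract, open the fingers and go over the tray.

Call:
jog_arm:
  commands:
    - [255,0,2,0,0,0,0]
    - [255,0,2,1,0,0,0]
    - [255,0,0,4,0,0,0]
    - [255,0,0,4,0,0,0]
    - [0,-4,2,1,0,0,0]
    - [0,-4,2,0,0,0,0]
    - [0,-4,2,0,0,0,0]
    - [0,-2,1,0,0,0,0]
    - [0,0,0,0,0,0,0]
    - [0,0,0,0,0,0,0]

```text
t: 5.5
eef_pos: [0.4962, -0.0886, 0.1533]
eef_rot: [-0.007, 1.0, -0.0, 0.0]
force: [0.1, -0.4, 0.5]
finger_gap: 0.847
grasp_force: 0.0
```

```bash
cat >> h.py <<'E'
def knob():
    p,d=snapshot('top');W=world('top',d)
    R=W[170:182,395:450];m=(R[...,2]>.042)&(R[...,2]<.06)&(R[...,0]<.638)&(R[...,0]>.615);q=R[m]
    return p,W,(q.mean(0).round(4),len(q)) if len(q) else None
def tray(W,x0,x1):
    m=(W[...,2]>.010)&(W[...,2]<.022)&(W[...,0]>x0)&(W[...,0]<x1)&(W[...,1]>-.225)&(W[...,1]<.06)
    q=W[m][:,:2].astype(np.float32)*1000;r=cv2.minAreaRect(q);return r,len(q)
E
python3 - <<'E'
from h import *
p,W,k=knob();print(k,tray(W,.38,.6));st=get_state();print(st['eef_pos'],st['eef_rot'],st['force'])
E
```

```text
(array([ 0.6291, -0.2074,  0.0533]), 21) (((477.300048828125, -46.35845947265625), (99.11577606201172, 135.1464385986328), 4.8229827880859375), 107)
[ 0.49747013 -0.08904499  0.15345057] [-6.36632263e-03  9.99979325e-01 -4.61243999e-04  7.79271726e-04] [-0.12787203 -0.15893525  0.70925287]
```

The knob is now at y = -0.207, so the bolt is fully back. Next I'll lower the open tips into the tray.

Call:
jog_arm:
  commands:
    - [0,-1.5,0.6,-3,0,0,0]
    - [0,0,0,-3.5,0,0,0]
    - [0,0,0,-3,0,0,0]
    - [0,0,0,-2,0,0,0]
    - [0,0,0,-0.5,0,0,0]
    - [0,0,0,0,0,0,0]

```text
t: 6.05
eef_pos: [0.4821, -0.0832, 0.0315]
eef_rot: [-0.006, 1.0, -0.0, -0.001]
force: [-0.2, 0.0, -0.2]
finger_gap: 0.997
grasp_force: 0.0
```

Call:
jog_arm:
  commands:
    - [0,0,0,-0.4,0,0,0]
    - [0,0,0,-0.4,0,0,0]
    - [0,0,0,-0.2,0,0,0]
    - [0,0,0,0,0,0,0]

```text
t: 6.38
eef_pos: [0.4825, -0.0822, 0.0234]
eef_rot: [-0.007, 1.0, 0.0, 0.001]
force: [-0.1, 0.2, -0.3]
finger_gap: 0.999
grasp_force: 0.0
```

Call:
jog_arm:
  commands:
    - [0,1,0,-0.2,0,0,0]
    - [0,1,0,0,0,0,0]
    - [0,0.7,0,0,0,0,0]
    - [0,0.7,0,0,0,0,0]
    - [0,0.7,0,0,0,0,0]
    - [0,0.7,0,0,0,0,0]
    - [0,0.7,0,0,0,0,0]
    - [0,0.7,0,0,0,0,0]
    - [0,0.7,0,0,0,0,0]
    - [0,0.7,0,0,0,0,0]
    - [0,0.4,0,0,0,0,0]
    - [0,0,0,0,0,0,0]

```text
t: 7.38
eef_pos: [0.5635, -0.0821, 0.021]
eef_rot: [-0.007, 1.0, -0.0, 0.001]
force: [0.5, 0.4, 0.6]
finger_gap: 1.001
grasp_force: 0.0
```

Run:
```python
from h import *
p,d=snapshot('top');W=world('top',d);print(tray(W,.4,.64));st=get_state();print(st['eef_pos'],st['eef_rot'],st['force'])
b,_=snapshot('side');save('v3',cv2.resize(b[140:240,320:440],None,fx=5,fy=5,interpolation=cv2.INTER_CUBIC))
```

```text
(((530.1924438476562, -25.683185577392578), (97.88020324707031, 96.89447784423828), 89.85664367675781), 81)
[ 0.56284253 -0.0820941   0.02098996] [-6.72397724e-03  9.99977250e-01 -3.73245803e-05  5.35068356e-04] [ 0.24576793  0.14142558 -0.8027013 ]
```

View pics/v3.png

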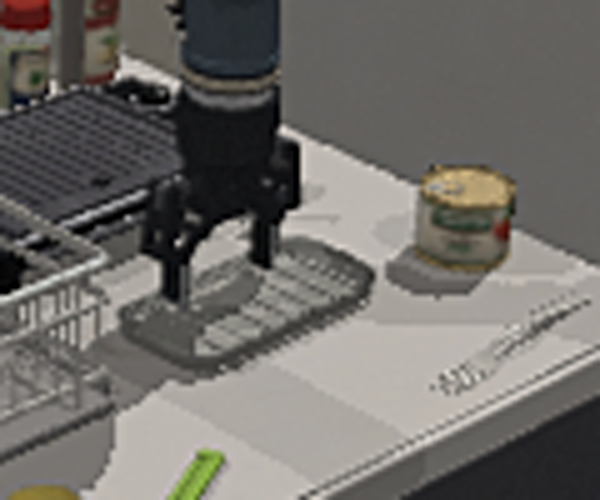

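The tray followed the tips and squared up, now at about (0.530, -0.081). I'll push 5 cm further, then lift out and go behind the front rim.

Call:
jog_arm:
  commands:
    - [0,0.7,0,0,0,0,0]
    - [0,0.7,0,0,0,0,0]
    - [0,0.7,0,0,0,0,0]
    - [0,0.7,0,0,0,0,0]
    - [0,0.7,0,0,0,0,0]
    - [0,0.7,0,0,0,0,0]
    - [0,0.5,0,0,0,0,0]
    - [0,0.2,0,0,0,0,0]
    - [0,-0.8,0,0,0,0,0]
    - [0,-1,0,1,0,0,0]
    - [0,-1,0,3,0,0,0]
    - [0,-2,0,3,0,0,0]

```text
t: 8.48
eef_pos: [0.5625, -0.0819, 0.0906]
eef_rot: [-0.007, 1.0, -0.0, -0.001]
force: [1.4, -0.1, 1.5]
finger_gap: 0.994
grasp_force: 0.0
```

Call:
jog_arm:
  commands:
    - [0,-4,0,1,0,0,0]
    - [0,-4,0,0,0,0,0]
    - [0,0,0,0,0,0,0]
    - [0,0,0,0,0,0,0]

```text
t: 8.82
eef_pos: [0.4795, -0.0822, 0.101]
eef_rot: [-0.006, 1.0, 0.001, -0.001]
force: [0.3, 0.6, 0.0]
finger_gap: 1.001
grasp_force: 0.0
```

Run:
```python
from h import *
p,d=snapshot('top');W=world('top',d)
for lo in(.49,.53):print(tray(W,lo,.64))
m=(W[...,2]>.010)&(W[...,2]<.022)&(W[...,0]>.5)&(W[...,0]<.64)&(W[...,1]>-.225)&(W[...,1]<.06)
q=W[m];print(q.min(0),q.max(0))
b,_=snapshot('side');save('v4',np.vstack([cv2.resize(p[150:230,330:450],(600,300)),cv2.resize(b[140:200,320:440],(600,300))]))
st=get_state();print(st['eef_pos'],st['eef_rot'],st['force'])
```

```text
(((581.0603637695312, -93.66393280029297), (102.00852966308594, 235.92164611816406), 3.0445680618286133), 215)
(((581.396728515625, -93.64604187011719), (101.33472442626953, 235.92164611816406), 3.0445680618286133), 204)
[ 0.52936262 -0.20887447  0.01000263] [0.6380458  0.02483707 0.0203638 ]
[ 0.48350949 -0.08211384  0.10137691] [-6.58957839e-03  9.99977928e-01  7.42924016e-05  8.46125954e-04] [ 1.24585813  0.03949145 -0.27614875]
```

View pics/v4.png

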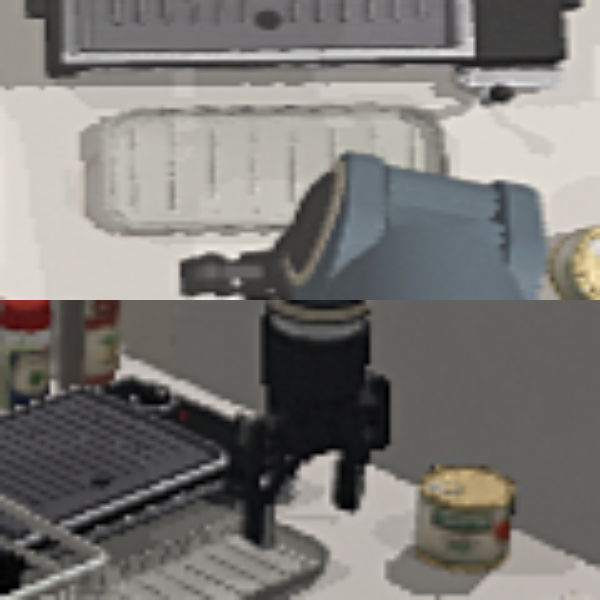

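In the top crop the tray is square and clear of the grill, with its front rim at about x = 0.530. The knob is back, at crop (500,93). I'll lower behind the rim and push it in.

Call:
jog_arm:
  commands:
    - [0,0.8,0.2,-3,0,0,0]
    - [0,0,0,-3,0,0,0]
    - [0,0,0,-1.5,0,0,0]
    - [0,0,0,-0.6,0,0,0]
    - [0,0,0,0,0,0,0]
    - [0,1,0,0,0,0,0]
    - [0,1,0,0,0,0,0]
    - [0,0.7,0,0,0,0,0]
    - [0,0.7,0,0,0,0,0]
    - [0,0.7,0,0,0,0,0]
    - [0,0.7,0,0,0,0,0]
    - [0,0,0,0,0,0,0]

```text
t: 9.92
eef_pos: [0.5412, -0.0801, 0.0204]
eef_rot: [-0.007, 1.0, -0.0, 0.001]
force: [0.2, -0.5, -0.6]
finger_gap: 1.001
grasp_force: 0.0
```

Call:
jog_arm:
  commands:
    - [0,0.6,0,0,0,0,0]
    - [0,0.6,0,0,0,0,0]
    - [0,0.6,0,0,0,0,0]
    - [0,0.6,0,0,0,0,0]
    - [0,0.6,0,0,0,0,0]
    - [0,0.6,0,0,0,0,0]
    - [0,0,0,0,0,0,0]

```text
t: 10.5
eef_pos: [0.5769, -0.0801, 0.0201]
eef_rot: [-0.007, 1.0, -0.0, 0.001]
force: [-0.2, -0.5, 0.9]
finger_gap: 0.998
grasp_force: 0.0
```

Call:
jog_arm:
  commands:
    - [0,0.6,0,0,0,0,0]
    - [0,0.6,0,0,0,0,0]
    - [0,0.6,0,0,0,0,0]
    - [0,0.6,0,0,0,0,0]
    - [0,0.6,0,0,0,0,0]
    - [0,0.6,0,0,0,0,0]
    - [0,0.6,0,0,0,0,0]
    - [0,0.6,0,0,0,0,0]
    - [0,0.4,0,0,0,0,0]
    - [0,0,0,0,0,0,0]

```text
t: 11.33
eef_pos: [0.6283, -0.0801, 0.0201]
eef_rot: [-0.007, 1.0, -0.0, 0.001]
force: [-0.3, 0.6, -0.3]
finger_gap: 0.999
grasp_force: 0.0
```

Call:
jog_arm:
  commands:
    - [0,0.4,0,0,0,0,0]
    - [0,0.3,0,0,0,0,0]
    - [0,0.3,0,0,0,0,0]
    - [0,0,0,0,0,0,0]

```text
t: 11.67
eef_pos: [0.6378, -0.0801, 0.02]
eef_rot: [-0.007, 1.0, -0.0, 0.0]
force: [-0.1, 0.2, 0.0]
finger_gap: 0.997
grasp_force: 0.0
```

Call:
jog_arm:
  commands:
    - [0,0.2,0,0,0,0,0]
    - [0,0.2,0,0,0,0,0]
    - [0,0.2,0,0,0,0,0]
    - [0,0,0,0,0,0,0]
    - [0,0,0,0,0,0,0]

```text
t: 12.08
eef_pos: [0.6416, -0.0802, 0.0198]
eef_rot: [-0.007, 1.0, 0.0, -0.002]
force: [-5.3, 0.8, 3.2]
finger_gap: 0.998
grasp_force: 2.6
```

It hit firm resistance at the expected depth. I'll back off, move aside and measure the result.

Call:
jog_arm:
  commands:
    - [0,-2,0,0,0,0,0]
    - [0,-2,0,1,0,0,0]
    - [255,-2,0,3,0,0,0]
    - [255,-4,0,4,0,0,0]
    - [255,-4,0,2,0,0,0]
    - [255,-4,0,0,0,0,0]
    - [255,0,0,0,0,0,0]
    - [255,0,0,0,0,0,0]

```text
t: 12.75
eef_pos: [0.4747, -0.0802, 0.1085]
eef_rot: [-0.006, 1.0, 0.0, 0.0]
force: [1.3, -0.7, 0.5]
finger_gap: 0.145
grasp_force: 0.0
```

Run:
```python
from h import *
p,d=snapshot('top');W=world('top',d)
m=(W[...,2]>.009)&(W[...,2]<.022)&(W[...,0]>.6)&(W[...,0]<.665)&(W[...,1]>-.18)&(W[...,1]<.04)
print(m.sum(),W[m].round(3)[:12])
# per-column front edge: grey rim columns
for u in range(350,408,8): print(u,[(v,*p[v,u],W[v,u,0].round(3),W[v,u,2].round(3)) for v in range(166,174)])
b,_=snapshot('side');save('v5',np.vstack([cv2.resize(p[150:190,330:450],(780,260)),cv2.resize(b[150:200,300:390],(600,333))[:, :600] if 0 else cv2.resize(b[150:195,290:400],(780,320))]))
st=get_state();print(st['eef_pos'],st['force'])
```

```text
59 [[ 0.656 -0.09   0.022]
 [ 0.659 -0.162  0.009]
 [ 0.658 -0.164  0.013]
 [ 0.658 -0.168  0.011]
 [ 0.656 -0.169  0.019]
 [ 0.656  0.039  0.013]
 [ 0.656  0.011  0.013]
 [ 0.654  0.009  0.019]
 [ 0.656  0.005  0.014]
 [ 0.656 -0.034  0.009]
 [ 0.656 -0.041  0.009]
 [ 0.656 -0.044  0.009]]
350 [(166, np.uint8(144), np.uint8(142), np.uint8(143), np.float64(0.659), np.float64(0.042)), (167, np.uint8(51), np.uint8(49), np.uint8(48), np.float64(0.657), np.float64(0.038)), (168, np.uint8(121), np.uint8(118), np.uint8(120), np.float64(0.654), np.float64(0.037)), (169, np.uint8(127), np.uint8(123), np.uint8(119), np.float64(0.658), np.float64(0.005)), (170, np.uint8(135), np.uint8(132), np.uint8(125), np.float64(0.656), np.float64(-0.001)), (171, np.uint8(133), np.uint8(129), np.uint8(123), np.float64(0.653), np.float64(-0.001)), (172, np.uint8(122), np.uint8(120), np.uint8(114), np.float64(0.65), np.float64(-0.005)), (173, np.uint8(201), np.uint8(196), np.uint8(190), np.float64(0.646), np.float64(-0.001))]
358 [(166, np.uint8(96), np.uint8(95), np.uint8(95), np.float64(0.659), np.float64(
[... 4320 characters left out ...]
p.uint8(120), np.uint8(117), np.uint8(118), np.float64(0.657), np.float64(0.031)), (168, np.uint8(103), np.uint8(101), np.uint8(97), np.float64(0.66), np.float64(0.001)), (169, np.uint8(127), np.uint8(125), np.uint8(118), np.float64(0.655), np.float64(0.013)), (170, np.uint8(147), np.uint8(143), np.uint8(137), np.float64(0.655), np.float64(-0.004)), (171, np.uint8(139), np.uint8(135), np.uint8(128), np.float64(0.652), np.float64(-0.002)), (172, np.uint8(212), np.uint8(207), np.uint8(199), np.float64(0.648), np.float64(-0.001)), (173, np.uint8(208), np.uint8(204), np.uint8(196), np.float64(0.645), np.float64(-0.002))]
[ 0.47812796 -0.08009854  0.10868054] [-0.21214724 -0.81128562  0.07501416]
```

View pics/v5.png

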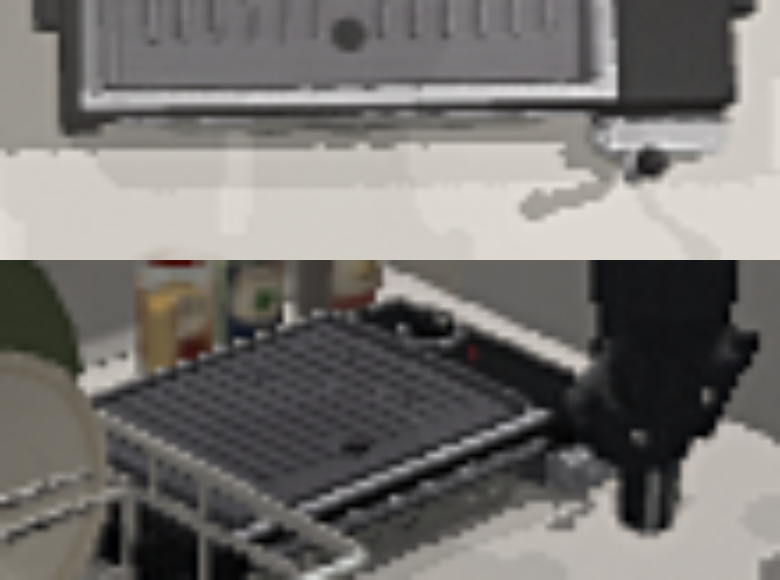

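The rim shows as an even thin band in front of the face, about 3 mm proud, so the tray is home. The knob is back and free. Next I'll go to the right of the knob and shut the bolt.

Call:
jog_arm:
  commands:
    - [255,3,-2,1,0,0,0]
    - [255,3,-3,0,0,0,0]
    - [255,3,-3,0,0,0,0]
    - [255,3,-3,0,0,0,0]
    - [255,3,-3,0,0,0,0]
    - [255,0,-3,0,0,0,0]
    - [255,0,0,-3,0,0,0]
    - [255,0,0,-2.5,0,0,0]
    - [255,0,0,0,0,0,0]
    - [255,0,0,0,0,0,0]

```text
t: 13.68
eef_pos: [0.6245, -0.2475, 0.0612]
eef_rot: [-0.007, 1.0, 0.0, -0.001]
force: [1.5, -0.2, 0.5]
finger_gap: -0.0
grasp_force: 0.0
```

Call:
jog_arm:
  commands:
    - [255,0.3,0,-0.7,0,0,0]
    - [255,0,0.8,0,0,0,0]
    - [255,0,0.8,0,0,0,0]
    - [255,0,0.5,0,0,0,0]
    - [255,0,0.5,0,0,0,0]
    - [255,0,0.5,0,0,0,0]
    - [255,0,0.5,0,0,0,0]
    - [255,0,0.5,0,0,0,0]
    - [255,0,0.5,0,0,0,0]
    - [255,0,0.5,0,0,0,0]
    - [255,0,0,0,0,0,0]

```text
t: 14.6
eef_pos: [0.6272, -0.1961, 0.0562]
eef_rot: [-0.007, 1.0, 0.0, -0.0]
force: [-0.2, -0.4, 0.6]
finger_gap: -0.004
grasp_force: 0.1
```

Call:
jog_arm:
  commands:
    - [255,0,0.3,0,0,0,0]
    - [255,0,0.3,0,0,0,0]
    - [255,0,0.2,0,0,0,0]
    - [255,0,0,0,0,0,0]

```text
t: 14.93
eef_pos: [0.6269, -0.1951, 0.0564]
eef_rot: [-0.005, 1.0, -0.004, 0.001]
force: [1.8, -10.8, -1.1]
finger_gap: 0.001
grasp_force: 5.4
```

Call:
jog_arm:
  commands:
    - [255,0,-1.5,0,0,0,0]
    - [255,0,-1,1,0,0,0]
    - [255,0,0,4,0,0,0]
    - [255,-4,0,2,0,0,0]
    - [255,-4,2,0,0,0,0]
    - [255,-4,4,0,0,0,0]
    - [255,-2,4,0,0,0,0]
    - [255,0,4,0,0,0,0]
    - [255,0,3,0,0,0,0]
    - [255,0,0,0,0,0,0]
    - [255,0,0,0,0,0,0]

```text
t: 15.85
eef_pos: [0.5045, -0.0564, 0.1252]
eef_rot: [-0.009, 1.0, 0.001, -0.0]
force: [0.1, -1.9, 0.3]
finger_gap: 0.003
grasp_force: 0.0
```

Run:
```python
from h import *
p,W,k=knob();print(k);st=get_state();print(st['eef_pos'],st['force'])
s=np.load('s_top.npz')
save('v6',cv2.resize(p[150:190,370:450],None,fx=9,fy=9,interpolation=cv2.INTER_CUBIC))
```

```text
(array([ 0.6283, -0.1725,  0.054 ]), 22)
[ 0.50456753 -0.05834227  0.12517004] [ 0.11242455 -1.15654297  1.39624563]
```

View pics/v6.png

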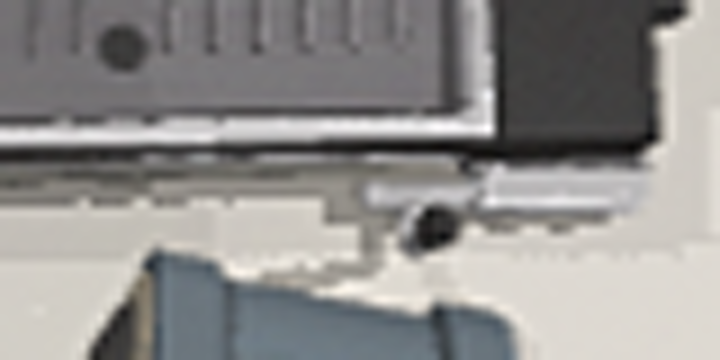

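The knob travelled about 35 mm, back to y = -0.1725. The bar, at (370–480,195), lies across the front of the tray rim, so the bolt is fully shut and the arm is clear.

```bash
python3 -c "
from station import *
print(job_done())"
```

```text
the job is handed in; nothing more can be done
None
```

The job is handed in: by my last camera and force checks the bolt was slid fully back, the tray pushed home against its stop, the bolt fully shut across its front, and the arm was clear; the hand-in returned no verdict.

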